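# Scoop the bishops into the walnut box

### The arm

A 7-joint arm with a two-finger parallel gripper is mounted at the origin on the work surface. World frame = base frame: x ahead of the robot, y to its left, z up, the work surface at z = 0. Lengths are in mm, angles in rad, forces in N, time in s.
With the tool pointing down it reaches from about 400 to 850 mm from the base axis. Payload 10.4 kg.
Tool frame: the origin (TCP) lies at the very end of the fingers, on their centre line; the grasp point (between the pads) lies grip_depth behind it (grip_depth is the distance from the TCP to the grasp point, in mm); z points along the fingers, y is the line along which they close (so a half turn about z gives the same grasp; the last joint's range is limited). The gripper opens to 87 mm and grips with 3 to 60 N. Pads are 19 mm wide; open, the fingers measure 117 mm over their backs; the gripper's body (75 mm by 190 mm) begins 51 mm behind the grasp point.
Start: joints at [-1.289, 0.332, -0.065, 1.46, 0.022, 1.35, -0.088], TCP at [187.551, 596.219, 222.576] pointing down, gripper open.
Joint ranges: [-2.6, 2.6], [-0.5, 2.12], [-1.47, 1.34], [0.16, 2.42], [-1.27, 4.41], [0.06, 2.06], [-2.6, 2.6]. Speed limits (rad/s): [2.22, 2.22, 2.79, 2.79, 3.14, 3.14, 3.14].

### API

Orientations are given as a unit quaternion [x, y, z, w].
In Python, from workcell import observe, get_image, sign_off, grip_depth gives the robot as it stands.
- The arm moves only by the tool play_rows, never from a script. Its argument "series" is text: rows parted by semicolons, each of 6 numbers parted by spaces: the shift along the tool's x, y, z in m, then the turn, a rotation vector about the tool's x, y, z in rad. A call has 1 to 5 rows; each row shifts and turns the commanded pose from where the row before left it, along the tool's axes as they then stand; what a row does not reach is not made up. A row lasts 1/8 s, in which the tool goes at most 62.5 mm and 10.7 degrees, less where a joint would pass 70% of its speed; a pose out of reach is approached as far as the arm can. A call is refused whole if a number of a shift passes 0.0625 or a number of a turn 0.188, either way. A call with a gripper value outside its range is refused whole. "hand" is the closure, from -1 (fully open) to 1 (shut), set as the call begins (left out, the last holds). The fingers move at their own pace and stop on an object; "force" is the grip in N (left out, the last holds). Time passes only in rows, so rows that do not move let the fingers close. It gives the time, the measured TCP pose, the force, the opening and the grip force at its end, in the units of the state.
- observe(): the state, without advancing time (a new reading comes with each control period).
- get_image(name): name is "scene" or "top" or "wrist"; returns a dict with "img" (420x560x3 uint8, red, green, blue), "depth" (420x560 float32, mm along the optical axis (not along the pixel's ray), 0 where there is no reading), "mtx" (3x3 intrinsics, pixels), "world_to_cam" (4x4, takes a point from world to camera coordinates). Camera axes: x right, y down, z forward; pixel columns grow to the right and rows downward; lengths in mm; the calibration is good to about 2 mm. A picture is of the moment at which its call begins.
- sign_off(): hands the job in; it is judged then, once.
The state is a dict: "time_s": time; "joint_positions": joint angles; "qvel": joint speeds; "tau": joint torques, N m; "eef_pos": TCP position; "eef_rot": TCP orientation; "wrist_force": force on the tool from outside, world axes, zero at the start; "moment": the same for the moment, N m; "gripper_width": finger opening in mm; "grasp_force": force on a finger pad.
Only numpy, scipy, OpenCV 4.12 (cv2) and the standard library are available. Lean on these libraries where they do the work, as an engineer would, in place of code of your own. Each camera call takes 0.05 s, during which the arm holds its last target. There are 200 camera calls.

### The job

Three boxwood bishops lie in the catch tray, freshly waxed: without the gripper touching them, pick them up with the bench scoop and tip all three into the open walnut box. Then lay the scoop back flat in the middle of its green felt mat and let go, leaving everything else on the table where it stands.

Things in the scene. Friction and masses are not known exactly. Their poses are not given: they have to be found in the camera images.
- scoop_grip (a point): Centre of the dark wooden grip bar of the aluminium bench scoop (250 g, balanced close to this point). The bar lies above the pan along the scoop's x: 20 mm wide (y), 32 mm high, from 38 mm before this point (-x) to 60 mm behind it, where a post joins it to the pan's rear wall. 94 mm above the pan's underside. x from mouth to rear, y across, z up.
- scoop: The scoop's pan, 120 x 120 mm outside, open at its -x side (mouth); origin at the centre of its underside, 94 mm below scoop_grip, same axes. Floor 3 mm, walls 3 mm: rear and rear half of the sides 42 mm high, front sides 22 mm high, beginning 28 mm behind the lip. It starts flat on the felt mat, mouth roughly towards the robot (-x).
- scoop_lip (a point): Middle of the lower edge of the scoop's front lip (2 mm thick, 120 mm wide): 60 mm before (-x) and 94 mm below scoop_grip.
- mat: Green felt mat, fixed, 200 (x) x 160 (y) x 3 mm, the scoop's place. Origin at the centre of its underside, on the table.
- tray: Blue-painted wooden catch tray, fixed. Origin on the table under its centre; floor top 6 mm up, 200 mm long (x) and 136 mm wide (y) inside. End wall at -x, its inner face at x = -100 mm, 54 mm high; side walls 44 mm high; walls 6 mm thick; +x end open, no wall. The bishops lie one behind another in the half near the end wall (centres x -80 to +10 mm), roughly across the tray.
- box: Walnut box, fixed, open on top: 190 x 190 mm outside, 80 mm high, walls and floor 8 mm. Origin under the centre, on the table. A small wooden chute (130 mm wide) slopes steeply down into it over its -x wall, its top edge 150 mm above the table and 140 mm from the box's centre towards -x; what falls on it slides into the box.
- bishop0_center (a point): Boxwood bishop, a turned chess piece 64 mm long, base 30 mm across, head 23 mm across, 35 g, lying on its side in the tray (across the tray within about 20 degrees, head to either side; freshly waxed: it rolls and slides easily, friction about 0.3). The point is its centre; x points from base to head.
- bishop1_center (a point): Boxwood bishop, a turned chess piece 64 mm long, base 30 mm across, head 23 mm across, 35 g, lying on its side in the tray (across the tray within about 20 degrees, head to either side; freshly waxed: it rolls and slides easily, friction about 0.3). The point is its centre; x points from base to head.
- bishop2_center (a point): Boxwood bishop, a turned chess piece 64 mm long, base 30 mm across, head 23 mm across, 35 g, lying on its side in the tray (across the tray within about 20 degrees, head to either side; freshly waxed: it rolls and slides easily, friction about 0.3). The point is its centre; x points from base to head.
- callipers: steel callipers, 170 mm long, lying flat; a bystander, to be left alone. Origin at the centre of its underside.
- weight: brass bell-shaped weight, 67 mm tall, 54 mm across; a bystander, to be left alone. Origin at the centre of its underside.
- pegcup: ochre clay cup full of pegs, 110 mm tall, 74 mm across; a bystander, to be left alone. Origin at the centre of its underside.
- ebony: black ebony bishop standing upright, 70 mm tall; a bystander, to be left alone. Origin at the centre of its underside.
- wax: round amber wax jar with brass lid, 50 mm tall, 70 mm across; a bystander, to be left alone. Origin at the centre of its underside.
- brush: bench brush lying flat; a bystander, to be left alone. Origin at the centre of its underside.
- bishop0: The same bishop as point bishop0_center: its underside as it lies at the start, 13 mm below that point.
- bishop1: The same bishop as point bishop1_center: its underside as it lies at the start, 13 mm below that point.
- bishop2: The same bishop as point bishop2_center: its underside as it lies at the start, 13 mm below that point.

How it is judged (in metres and radians):
On the way, in this order (a step that is already met when the one before it is completed fails the run):
1. at least one bishop rides in the lifted scoop (((x of bishop0_center in the frame of scoop_grip between -0.06 and 0.06 m and y of bishop0_center in the frame of scoop_grip between -0.058 and 0.058 m and z of bishop0_center in the frame of scoop_grip between -0.094 and -0.02 m and height (world z) of scoop_grip above 0.16 m) or (x of bishop1_center in the frame of scoop_grip between -0.06 and 0.06 m and y of bishop1_center in the frame of scoop_grip between -0.058 and 0.058 m and z of bishop1_center in the frame of scoop_grip between -0.094 and -0.02 m and height (world z) of scoop_grip above 0.16 m) or (x of bishop2_center in the frame of scoop_grip between -0.06 and 0.06 m and y of bishop2_center in the frame of scoop_grip between -0.058 and 0.058 m and z of bishop2_center in the frame of scoop_grip between -0.094 and -0.02 m and height (world z) of scoop_grip above 0.16 m))), for 0.2 s.
2. all three bishops are in the walnut box (x of bishop0_center in the frame of box between -0.09 and 0.09 m and y of bishop0_center in the frame of box between -0.09 and 0.09 m and z of bishop0_center in the frame of box between 0.005 and 0.07 m and x of bishop1_center in the frame of box between -0.09 and 0.09 m and y of bishop1_center in the frame of box between -0.09 and 0.09 m and z of bishop1_center in the frame of box between 0.005 and 0.07 m and x of bishop2_center in the frame of box between -0.09 and 0.09 m and y of bishop2_center in the frame of box between -0.09 and 0.09 m and z of bishop2_center in the frame of box between 0.005 and 0.07 m), for 0.2 s.
At the end, for the whole second after the job is handed in: All three bishops at rest inside the walnut box (centres within its walls and below its rim); the scoop flat on the felt mat (its centre within 50 mm of the mat's centre along each of the mat's sides, tilt under 0.1 rad), at rest and released (all of step 2 and x of scoop in the frame of mat between -0.05 and 0.05 m and y of scoop in the frame of mat between -0.05 and 0.05 m and z of scoop in the frame of mat below 0.012 m and angle between scoop's own z axis and vertical below 0.1 rad and linear speed of scoop below 0.02 m/s and linear speed of each of bishop0, bishop1, bishop2 below 0.03 m/s); the robot touches nothing.
It fails at once if the gripper or arm touches a bishop (over 0.5 N) (contact force between any of the fingers, the arm and bishop0 above 0.5 N or contact force between any of the fingers, the arm and bishop1 above 0.5 N or contact force between any of the fingers, the arm and bishop2 above 0.5 N).
It fails at once if a bystander is moved by more than 30 mm (distance of any of callipers, weight, pegcup, ebony, wax, brush from where it was at the start of the episode above 0.03 m).
It also fails if it takes over 61 s, if anything falls off the work surface, if the arm or the gripper's body presses on something with over 40 N, if the wrist force passes 120 N, or if a joint passes its speed limit or range.

## Working session

There is one attempt and no reset: what is moved stays moved. The work goes in short steps, Python scripts to look and compute and a tool call to move; the robot and the scene stay as the last step left them, time stands still between calls to the robot, and variables do not carry over. Pictures are saved under pics/ and viewed, at most 10 in all, crops included, and the job is handed in when it is done.

Besides the shell and the picture viewer there is one more tool, called after ">>>" by a JSON object that holds its "name" and its "arguments", one argument or row to a line. play_rows: Moves the arm, as the interface text tells. Its arguments: {"type":"object","properties":{"series":{"type":"string"},"hand":{"type":"number"},"force":{"type":"number"}},"required":["series"]}

```bash
mkdir -p pics; ls; cat > h.py <<'E'
import numpy as np,cv2
from workcell import observe,get_image,sign_off,grip_depth
def cloud(d):
    D=d["depth"];K=np.array(d["mtx"]);T=np.linalg.inv(np.array(d["world_to_cam"]))
    v,u=np.indices(D.shape);p=np.stack([(u-K[0,2])/K[0,0]*D,(v-K[1,2])/K[1,1]*D,D],-1)
    return p@T[:3,:3].T+T[:3,3]
def save(d,n): cv2.imwrite("pics/"+n,cv2.cvtColor(d["img"],cv2.COLOR_RGB2BGR))
E
python3 - <<'E'
from h import *
print(grip_depth if not callable(grip_depth) else grip_depth()); print(observe())
a=get_image("top");b=get_image("scene");np.savez("t0",P=cloud(a),img=a["img"]);np.savez("s0",P=cloud(b),img=b["img"])
save(a,"top0.png");save(b,"scene0.png");print((a["depth"]>0).mean(),a["mtx"],a["world_to_cam"])
E
```

```text
pics
18.700000000000003
{'time_s': 0.0, 'joint_positions': array([-1.28859799,  0.33288232, -0.06468346,  1.46093185,  0.02160507,
        1.34989543, -0.08850148]), 'qvel': array([-0.00073717,  0.00079966, -0.00082007, -0.0001566 , -0.00018985,
        0.00050454, -0.0003838 ]), 'tau': array([ 9.09638457e-04, -6.23265195e+01,  2.52561795e-02, -3.89878929e+01,
       -6.12950558e-02,  4.00614843e-02,  1.48684853e-04]), 'eef_pos': array([187.46480665, 595.82220682, 221.75189605]), 'eef_rot': array([ 1.51807521e-01,  9.88409820e-01, -7.07211593e-04, -7.03508098e-05]), 'wrist_force': array([ 0.30197945, -0.28137325,  0.07633223]), 'moment': array([0.02424148, 0.00500352, 0.02041823]), 'grasp_force': 0.0, 'gripper_width': 86.47190598349285}
0.9956930272108844 [[403.87635803   0.         280.34714406]
 [  0.         403.87635803 210.43825934]
 [  0.           0.           1.        ]] [[-2.38313569e-02 -9.99709616e-01  3.57062164e-03  1.50183848e+01]
 [-9.98839329e-01  2.36607642e-02 -4.19543092e-02  5.61490308e+02]
 [ 4.18576428e-02 -4.56630544e-03 -9.99113150e-01  1.32167117e+03]
 [ 0.00000000e+00  0.00000000e+00  0.00000000e+00  1.00000000e+00]]
```

View pics/top0.png

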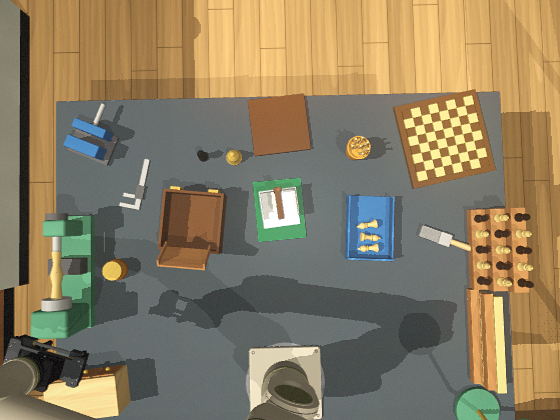

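View pics/scene0.png

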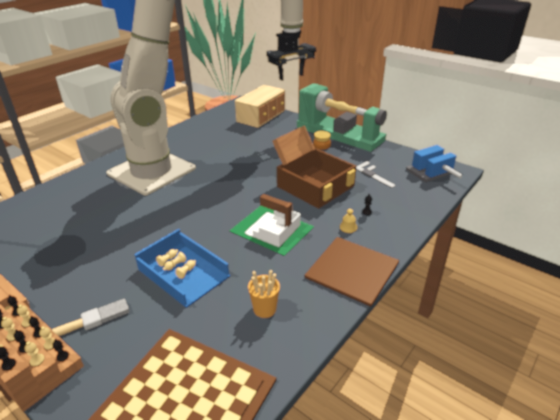

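Top view: mat at about (279,210) with the scoop (grip bar around (280,203)). Tray at (370,228), open end up the image (+x), with bishops at (367,225), (370,237) and (370,248). Box at (192,222), chute at (183,257). The scene view agrees.

```bash
cat > m.py <<'E'
from h import *
z=np.load("t0.npz");P=z["P"];img=z["img"];hsv=cv2.cvtColor(img,cv2.COLOR_RGB2HSV)
def roi(m,u0,u1,v0,v1):
    r=np.zeros(m.shape,bool);r[v0:v1,u0:u1]=1;return m&r
def rect(m,name):
    q=P[m][:,:2].astype(np.float32);(c,s,a)=cv2.minAreaRect(q);print(name,m.sum(),np.round(c,1),np.round(s,1),round(a,1),"z pct",np.round(np.percentile(P[m][:,2],[5,50,95]),1))
H,S,V=hsv[...,0],hsv[...,1],hsv[...,2];Z=P[...,2]
rect(roi((H>50)&(H<85)&(S>120),245,315,170,250),"mat")
rect(roi((H>95)&(H<125)&(S>120)&(V>70),335,405,185,270),"tray")
rect(roi((H>95)&(H<125)&(S>120)&(V>70)&(Z>30),335,405,185,270),"traywalls")
m=roi((Z>90),255,305,175,240);rect(m,"grip");
m=roi((Z>90)&(S>60),255,305,175,240);rect(m,"gripcol")
rect(roi((Z>6)&(Z<60)&(S<60),250,310,175,245),"scoop")
rect(roi((Z>18)&(Z<60)&(S<60),250,310,175,245),"scoopwalls")
m=roi((H>12)&(H<32)&(S>60)&(V>110)&(Z>8),350,392,205,258).astype(np.uint8)
n,l,st,c=cv2.connectedComponentsWithStats(m)
for i in range(1,n):
    if st[i,4]>30: rect(l==i,"bishop %s"%np.round(c[i]))
rect(roi((Z>65)&(Z<95),150,235,180,275),"box rim"); rect(roi((Z>60)&(Z<170),150,235,180,275),"box+chute");rect(roi((Z>138),150,235,180,275),"chutetop")
for n,r in dict(wax=(95,130,255,285),weight=(222,245,146,168),pegcup=(342,374,130,162),ebony=(195,212,146,164),brush=(415,470,220,255),call=(115,155,155,212)).items(): rect(roi(Z>5,*r),n)
big=cv2.resize(img[170:275,150:410],None,fx=3,fy=3,interpolation=cv2.INTER_CUBIC);cv2.imwrite("pics/crop0.png",big[...,::-1])
E
python3 m.py
```

```text
mat 855 [565.9   5.7] [197.9 157.9] 4.1 z pct [-1.3  3.4  8. ]
tray 2582 [ 505.9 -177.1] [369.1 208.3] 86.7 z pct [ 2.1  7.3 47. ]
traywalls 431 [ 503.9 -177. ] [369.1 204.3] 86.7 z pct [32.4 44.1 56.5]
grip 229 [568.    6.2] [123.6  25.2] 4.6 z pct [109.1 112.9 118.8]
gripcol 196 [567.8   7.9] [123.7  25. ] 2.9 z pct [109.3 113.  118. ]
scoop 672 [567.8   1.1] [197.  226.3] 86.5 z pct [ 6.2  8.2 45. ]
scoopwalls 114 [585.9   6.4] [ 89.5 120.1] 6.7 z pct [22.2 42.6 48.9]
bishop [368. 225.] 104 [ 505.3 -279.4] [25.8 62.6] 14.8 z pct [19.2 26.4 35.3]
bishop [368. 237.] 104 [ 470.7 -288.7] [61.9 26.1] 88.4 z pct [16.9 26.9 34.8]
bishop [369. 248.] 106 [ 431.1 -279.8] [26.  61.9] 7.8 z pct [20.6 26.7 35.8]
box rim 818 [537.6 283.1] [191.2 200.2] 83.8 z pct [70.1 80.  91.4]
box+chute 1767 [515.4 285.5] [191.4 245. ] 83.8 z pct [ 70.2  96.7 154.3]
chutetop 387 [435.8 184.2] [ 74.6 372.3] 10.3 z pct [ 139.5  151.1 1344. ]
wax 468 [416.3 310.8] [ 95.2 624.8] 7.8 z pct [ 6.3 48.5 54.3]
weight 200 [634.4 102.6] [312.2  68. ] 24.1 z pct [ 6.3 33.9 66.7]
pegcup 492 [ 644.2 -172.4] [127.2 436. ] 53.8 z pct [  9.1  69.4 110.3]
ebony 97 [636.9 148. ] [380.8  48.3] 39.7 z pct [ 5.8 50.7 69.6]
brush 640 [ 466.6 -305.6] [628.3 112.3] 88.7 z pct [ 5.8 17.6 23.5]
call 296 [638.  269.8] [552.8 197.1] 82.9 z pct [ 5.2  6.7 14.3]
```

View pics/crop0.png

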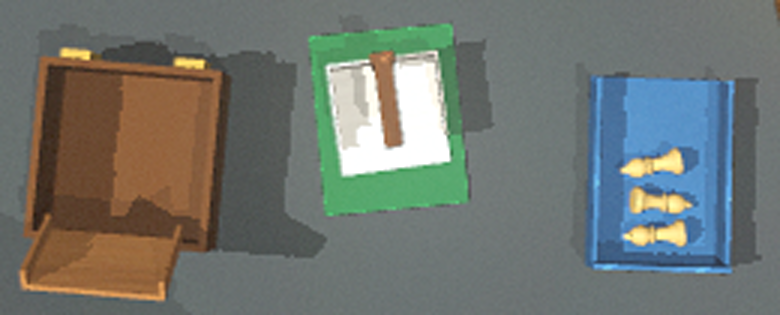

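The crop shows the bishops clearly apart in the tray, near its low (-x) end wall, and the chute on the box's -x side. The first fit was spoiled by stray depth points, so I'll trim those and refine.

```bash
cat > m2.py <<'E'
from h import *
z=np.load("t0.npz");P=z["P"];img=z["img"];hsv=cv2.cvtColor(img,cv2.COLOR_RGB2HSV)
H,S,V=hsv[...,0],hsv[...,1],hsv[...,2];X,Y,Z=P[...,0],P[...,1],P[...,2]
def rect(m,name):
    m=cv2.morphologyEx(m.astype(np.uint8),cv2.MORPH_OPEN,np.ones((2,2),np.uint8))>0
    n,l,st,_=cv2.connectedComponentsWithStats(m.astype(np.uint8));m=l==1+np.argmax(st[1:,4])
    q=P[m][:,:2].astype(np.float32);(c,s,a)=cv2.minAreaRect(q);print(name,m.sum(),np.round(c,1),np.round(s,1),round(a,1),"zmed",np.round(np.median(P[m][:,2]),1),"lo",q.min(0),"hi",q.max(0))
def box(a,b,c,d): return (X>a)&(X<b)&(Y>c)&(Y<d)
T=box(380,640,-330,-170)
rect(T&(H>95)&(H<125)&(S>100)&(Z>-4)&(Z<62),"tray")
for y0,y1 in((-320,-270),(-270,-190)):
  m=T&(Z>35)&(Z<60)&(X>430)&(Y>y0)&(Y<y1) if 0 else T&(Z>35)&(Z<50)&(X>425)&((Y<-255) if y0<-300 else (Y>-255))
  f=np.polyfit(X[m],Y[m],1);print("wall",m.sum(),f,np.polyval(f,505),np.percentile(X[m],[1,99]))
m=T&(Z>47)&(Z<62);print("end wall",m.sum(),np.median(X[m]),np.polyfit(Y[m],X[m],1))
M=box(480,660,-70,80)
rect(M&(Z>90)&(Z<125),"bar")
m=M&(Z>100)&(Z<120);f=np.polyfit(X[m],Y[m],1);print("bar line",f,np.degrees(np.arctan(f[0])),np.polyval(f,540),np.percentile(X[m],[2,98]),np.median(Z[m]))
rect(M&(S<50)&(Z>3)&(Z<60)&(V>140),"scoop")
B=box(360,660,160,400)
rect(B&(Z>60)&(Z<165),"box+chute");rect(B&(Z>70)&(Z<92)&(X>430),"rim");rect(B&(Z>135)&(Z<165),"chutetop")
m=B&(H<22)&(X>395)
for h0 in range(10,165,15):
  k=m&(Z>h0)&(Z<h0+8)&(Y>240)&(Y<330);print(h0,k.sum(),np.percentile(X[k],[5,50,95]).round() if k.sum() else "")
E
python3 m2.py
```

```text
tray 1865 [ 497.4 -169.2] [354.3 212.9] 88.3 zmed 7.0 lo [ 385.96298 -343.06863] hi [602.39056     7.7638884]
wall 23 [ 3.28703640e-02 -3.12049988e+02] -295.4504539918263 [426.0533667 521.6312405]
wall 126 [-5.55429016e-02 -1.88038032e+02] -216.08719738840762 [428.96572419 601.58976528]
end wall 92 399.58275280050407 [5.62882400e-01 5.63145713e+02]
bar 218 [584.1   3.9] [103.5  27.2] 4.5 zmed 112.2 lo [533.2836   -13.292371] hi [636.82227   20.143097]
bar line [  0.10641477 -56.11861787] 6.074257679505948 1.3453594239463271 [534.49556885 628.99996473] 112.8341728341502
scoop 464 [571.1 -25.5] [127.6  71.6] 2.3 zmed 6.4 lo [505.87448 -62.96991] hi [635.9796      7.7638884]
box+chute 1753 [495.7 205.1] [390.3 263.7] 83.9 zmed 94.6 lo [370.60666     7.7638884] hi [641.03705 406.878  ]
rim 623 [522.8 201.6] [388.9 205.7] 83.2 zmed 77.0 lo [422.25027     7.7638884] hi [641.03705 406.878  ]
chutetop 381 [424.9 201.5] [ 85.9 411. ] 10.9 zmed 148.1 lo [370.60666     7.7638884] hi [505.87448 402.98422]
10 375 [453. 527. 613.]
25 7 [617. 621. 636.]
40 7 [617. 624. 639.]
55 6 [619. 622. 638.]
70 21 [617. 623. 634.]
85 58 [439. 443. 478.]
100 62 [427. 434. 441.]
115 67 [417. 423. 430.]
130 65 [406. 413. 419.]
145 82 [397. 402. 408.]
160 1 [401. 401. 401.]
```

```bash
sed -i 's/    m=cv2.morphologyEx/    m0=m;m=cv2.morphologyEx/; s/m=l==1+np.argmax(st\[1:,4\])/m=(l==1+np.argmax(st[1:,4]))\&m0/; s/T=box(380,640,-330,-170)/T=box(380,640,-380,-180)/; s/(Y<-255) if y0<-300 else (Y>-255)/(Y<-340) if y0<-300 else ((Y>-225))/' m2.py; python3 m2.py | head -18
```

```text
tray 2454 [ 498.2 -287.1] [148.7 205.7] 86.7 zmed 7.3 lo [ 393.468  -366.7251] hi [ 602.39056 -207.7399 ]
wall 133 [-5.62765479e-02 -3.29593633e+02] -358.0132897513548 [427.92218648 595.13946123]
wall 126 [-5.55429016e-02 -1.88038032e+02] -216.08719738840762 [428.96572419 601.58976528]
end wall 125 399.65631818645926 [-5.83707369e-02  4.09924739e+02]
bar 183 [580.1   5.8] [93.3 22.2] 4.8 zmed 112.7 lo [534.2316    -8.660427] hi [626.4761    20.143097]
bar line [  0.10641477 -56.11861787] 6.074257679505948 1.3453594239463271 [534.49556885 628.99996473] 112.8341728341502
scoop 388 [573.7 -34.1] [117.6  47.5] 6.8 zmed 6.8 lo [515.85486 -59.73719] hi [633.12976   -5.131403]
box+chute 1491 [513.7 284.1] [188.2 241.9] 83.9 zmed 105.3 lo [389.4882  179.24623] hi [641.03705 383.95233]
rim 437 [536.3 281.7] [189.1 195.1] 83.4 zmed 79.2 lo [430.58264 180.17056] hi [641.03705 383.95233]
chutetop 313 [412.  294.5] [137.3  37.5] 83.6 zmed 149.9 lo [389.4882  225.21678] hi [438.21304 364.35757]
10 375 [453. 527. 613.]
25 7 [617. 621. 636.]
40 7 [617. 624. 639.]
55 6 [619. 622. 638.]
70 21 [617. 623. 634.]
85 58 [439. 443. 478.]
100 62 [427. 434. 441.]
115 67 [417. 423. 430.]
```

Checks against the given sizes:

| Item | Position (mm) | Yaw | Check |
|---|---|---|---|
| Tray | origin about (501, -287) | -3.2° | wall spacing 142 = 136 + 6; length 206 |
| Scoop grip | about (570, 5, 97) | about 5° | |
| Mat | (566, 6) | 4.1° | |
| Box | (536.5, 282.5) | -6.3° | |

Next I move to above the scoop.

```bash
cat >> h.py <<'E'
from scipy.spatial.transform import Rotation as R
def to(grip,yaw,pitch=0,off=18.7):
    """grip point (mm), scoop yaw deg, mouth-up pitch deg -> shift in current tool axes (m), turn rotvec (tool)"""
    o=observe();Rc=R.from_quat(o["eef_rot"])
    Rs=R.from_euler("ZY",[yaw,pitch],degrees=True)
    Rt=Rs*R.from_matrix(np.diag([-1.,1,-1]))
    tcp=np.array(grip,float)+off*Rt.as_matrix()[:,2]
    d=tcp-o["eef_pos"]
    print("t",round(o["time_s"],2),"tcp",o["eef_pos"].round(1),"shift now-axes",(Rc.inv().apply(d)/1000).round(4),"shift after turn",(Rt.inv().apply(d)/1000).round(4),"turn",(Rc.inv()*Rt).as_rotvec().round(4),"F",o["wrist_force"].round(1),"w",round(o["gripper_width"],1))
E
python3 -c "
from h import *
to([570,5,200],5)"
```

```text
t 0.1 tcp [187.5 595.9 221.8] shift now-axes [-0.5422 -0.4488  0.0411] shift after turn [-0.3296 -0.622   0.0405] turn [-1.30e-03 -2.00e-04 -3.92e-01] F [ 0.5 -0.4  0.5] w 86.8
```

>>> {"name": "play_rows", "arguments": {
  "series": "0 0 0 0 0 -0.131; 0 0 0 0 0 -0.131; 0 0 0 0 0 -0.13; -0.025 -0.045 0 0 0 0; -0.03 -0.055 0 0 0 0",
  "hand": -1,
  "force": 40
}}

```text
time_s: 0.72
eef_pos: [250.9, 500.7, 221.8]
eef_rot: [-0.045, 0.999, -0.0, -0.0]
wrist_force: [1.2, 0.0, 0.3]
gripper_width: 87.1
grasp_force: 0.0
```

>>> {"name": "play_rows", "arguments": {
  "series": "-0.03 -0.055 0 0 0 0; -0.03 -0.055 0 0 0 0; -0.03 -0.055 0 0 0 0; -0.03 -0.055 0 0 0 0; -0.03 -0.055 0 0 0 0"
}}

```text
time_s: 1.35
eef_pos: [424.6, 239.3, 222.5]
eef_rot: [-0.044, 0.999, 0.0, 0.0]
wrist_force: [1.7, 1.0, -0.3]
gripper_width: 87.3
grasp_force: 0.0
```

>>> {"name": "play_rows", "arguments": {
  "series": "-0.03 -0.055 0 0 0 0; -0.03 -0.055 0 0 0 0; -0.03 -0.055 0 0 0 0; -0.02 -0.04 0 0 0 0; 0 0 0 0 0 0"
}}

```text
time_s: 1.98
eef_pos: [552.0, 42.8, 222.1]
eef_rot: [-0.041, 0.999, -0.001, -0.0]
wrist_force: [-1.0, 0.5, 1.1]
gripper_width: 87.0
grasp_force: 0.0
```

```bash
python3 - <<'E'
from h import *
o=observe();print(o["joint_positions"].round(2));to([570,5,200],5)
d=get_image("wrist");save(d,"w1.png");P=cloud(d);Z=P[...,2];X,Y=P[...,0],P[...,1]
m=(Z>105)&(Z<120)&(X>500)&(X<650)&(abs(Y)<70)
q=P[m][:,:2].astype(np.float32);print(m.sum(),cv2.minAreaRect(q),np.median(Z[m]))
m=(Z>3)&(Z<12)&(X>480)&(X<660)&(abs(Y-5)<90)&(cv2.cvtColor(d["img"],cv2.COLOR_RGB2HSV)[...,1]<60)
print(m.sum(),cv2.minAreaRect(P[m][:,:2].astype(np.float32)))
E
```

```text
[-0.52  0.17  0.4   1.67 -0.07  1.31  1.55]
t 1.98 tcp [552.   42.8 222.1] shift now-axes [-0.0149 -0.0391  0.0408] shift after turn [-0.0146 -0.0392  0.0408] turn [-0.0017 -0.0005 -0.0061] F [-1.   0.5  1.1] w 87.0
2458 ((580.876708984375, 6.273569107055664), (97.62163543701172, 25.77240753173828), 8.348991394042969) 112.0274195744195
7890 ((580.064208984375, 2.748809814453125), (142.08062744140625, 137.64846801757812), 5.874770164489746)
```

View pics/w1.png

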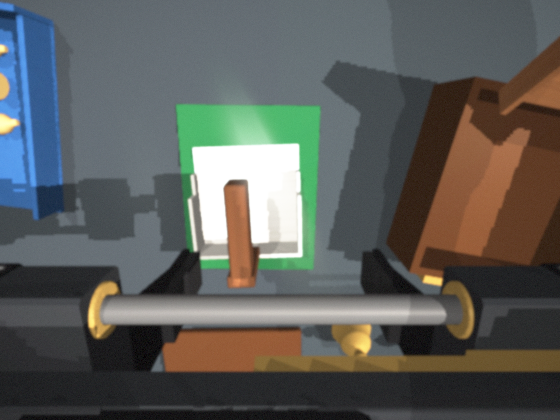

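The wrist view shows the bar at about (238,230) with the mouth up the image. The bar centre comes out at (581, 6), so the grip point is (570, 5) as before. I'll go over it and down.

>>> {"name": "play_rows", "arguments": {
  "series": "-0.008 -0.02 0 0 0 0; -0.007 -0.019 0.02 0 0 -0.006; 0 0 0.03 0 0 0; 0 0 0.035 0 0 0; 0 0 0.03 0 0 0"
}}

```text
time_s: 2.65
eef_pos: [568.6, 11.2, 106.1]
eef_rot: [-0.048, 0.999, 0.0, -0.001]
wrist_force: [-0.5, -0.2, 0.3]
gripper_width: 86.5
grasp_force: 0.0
```

>>> {"name": "play_rows", "arguments": {
  "series": "0 0 0.02 0 0 0; 0 0 0.008 0 0 0; 0 0 0 0 0 0"
}}

```text
time_s: 3.02
eef_pos: [569.2, 10.2, 79.5]
eef_rot: [-0.047, 0.999, 0.0, -0.0]
wrist_force: [0.5, 0.0, 0.6]
gripper_width: 86.8
grasp_force: 0.0
```

```bash
python3 -c "
from h import *
to([570,5,97],5)"
```

```text
t 3.02 tcp [569.2  10.2  79.5] shift now-axes [-0.0003 -0.0053  0.0012] shift after turn [-0.0003 -0.0053  0.0012] turn [ 0.0004 -0.0006  0.0069] F [0.5 0.  0.6] w 86.8
```

>>> {"name": "play_rows", "arguments": {
  "series": "0 -0.005 0.001 0 0 0.006; 0 0 0 0 0 0"
}}

```text
time_s: 3.28
eef_pos: [570.4, 3.9, 79.2]
eef_rot: [-0.043, 0.999, 0.0, 0.001]
wrist_force: [-0.1, 0.1, -0.3]
gripper_width: 86.8
grasp_force: 0.0
```

>>> {"name": "play_rows", "arguments": {
  "series": "0 0 0 0 0 0; 0 0 0 0 0 0; 0 0 0 0 0 0; 0 0 0 0 0 0; 0 0 0 0 0 0",
  "hand": 1,
  "force": 50
}}

```text
time_s: 3.9
eef_pos: [569.9, 4.5, 78.5]
eef_rot: [-0.044, 0.999, 0.0, -0.0]
wrist_force: [0.5, -1.3, -0.5]
gripper_width: 44.6
grasp_force: 0.0
```

>>> {"name": "play_rows", "arguments": {
  "series": "0 0 0 0 0 0; 0 0 -0.01 0 0 0; 0 0 -0.02 0 0 0; 0 0 -0.04 0 0 0; 0 0 0 0 0 0"
}}

```text
time_s: 4.53
eef_pos: [571.7, 4.4, 151.9]
eef_rot: [-0.043, 0.999, 0.0, 0.003]
wrist_force: [0.3, 0.3, -2.6]
gripper_width: 19.9
grasp_force: 49.8
```

```bash
python3 -c "
from h import *
to([630,-280,160],-3.2)"
```

```text
t 4.53 tcp [571.7   4.4 151.9] shift now-axes [-0.0333 -0.2884  0.0106] shift after turn [-0.0741 -0.2807  0.0106] turn [0.0009 0.0053 0.1428] F [ 0.3  0.3 -2.6] w 19.9
```

The fingers were still closing when the lift began (44.6 mm at that point), so the bar may be held too high on the pads. I'll set it back down and grip again.

>>> {"name": "play_rows", "arguments": {
  "series": "0 0 0.02 0 0 0; 0 0 0.015 0 0 0; 0 0 0.005 0 0 0; 0 0 0.005 0 0 0; 0 0 0.0 0 0 0"
}}

```text
time_s: 5.15
eef_pos: [569.9, 4.4, 103.4]
eef_rot: [-0.044, 0.999, -0.0, -0.0]
wrist_force: [-0.4, 0.1, -2.4]
gripper_width: 19.7
grasp_force: 49.8
```

```bash
python3 -c "
from h import *
to([570,5,97],5)
d=get_image('top');save(d,'top1.png');P=cloud(d);X,Y,Z=P[...,0],P[...,1],P[...,2]
m=(X>470)&(X<660)&(abs(Y)<80)
S=cv2.cvtColor(d['img'],cv2.COLOR_RGB2HSV)[...,1]
k=m&(S<50)&(d['img'].min(-1)>170)&(Z<90);print(k.sum(),np.percentile(Z[k],[5,25,50,75,95]))
"
```

```text
t 5.15 tcp [569.9   4.4 103.4] shift now-axes [-0.0001  0.0006  0.0251] shift after turn [-0.0001  0.0006  0.0251] turn [-0.     -0.0002 -0.0001] F [-0.4  0.1 -2.4] w 19.7Traceback (most recent call last):
  File "<string>", line 7, in <module>
    k=m&(S<50)&(d['img'].min(-1)>170)&(Z<90);print(k.sum(),np.percentile(Z[k],[5,25,50,75,95]))
                                                           ~~~~~~~~~~~~~^^^^^^^^^^^^^^^^^^^^^^
    return _quantile_unchecked(
        a, q, axis, out, overwrite_input, method, keepdims, weights)
    return _ureduce(a,
                    func=_quantile_ureduce_func,
    ...<5 lines>...
                    overwrite_input=overwrite_input,
                    method=method)
    r = func(a, **kwargs)
    result = _quantile(arr,
                       quantiles=q,
    ...<2 lines>...
                       out=out,
                       weights=wgt)
    slices_having_nans = np.isnan(arr[-1, ...])
                                  ~~~^^^^^^^^^
IndexError: index -1 is out of bounds for axis 0 with size 0
```

Still carrying the weight. I'll step down until it lands.

>>> {"name": "play_rows", "arguments": {
  "series": "0 0 0.005 0 0 0; 0 0 0.005 0 0 0; 0 0 0 0 0 0"
}}

```text
time_s: 5.58
eef_pos: [570.7, 4.6, 96.7]
eef_rot: [-0.044, 0.999, 0.001, 0.001]
wrist_force: [-12.5, 0.1, 29.1]
gripper_width: 19.4
grasp_force: 50.1
```

>>> {"name": "play_rows", "arguments": {
  "series": "0 0 0.004 0 0 0; 0 0 0 0 0 0"
}}

```text
time_s: 5.82
eef_pos: [572.3, 4.8, 95.2]
eef_rot: [-0.044, 0.999, 0.001, 0.003]
wrist_force: [-17.7, 0.2, 48.3]
gripper_width: 19.7
grasp_force: 50.1
```

>>> {"name": "play_rows", "arguments": {
  "series": "0 0 0.004 0 0 0; 0 0 0 0 0 0"
}}

```text
time_s: 6.08
eef_pos: [574.3, 5.0, 92.6]
eef_rot: [-0.044, 0.999, 0.001, 0.005]
wrist_force: [-13.6, 0.9, 53.2]
gripper_width: 19.7
grasp_force: 50.1
```

>>> {"name": "play_rows", "arguments": {
  "series": "0 0 -0.006 0 0 0; 0 0 0 0 0 0"
}}

```text
time_s: 6.32
eef_pos: [570.3, 4.5, 92.8]
eef_rot: [-0.044, 0.999, 0.0, 0.001]
wrist_force: [-5.9, -0.3, 18.5]
gripper_width: 19.6
grasp_force: 50.0
```

>>> {"name": "play_rows", "arguments": {
  "series": "0 0 0 0 0 0; 0 0 0 0 0 0; 0 0 0 0 0 0; 0 0 0.006 0 0 0; 0 0 0.007 0 0 0",
  "hand": -0.3
}}

```text
time_s: 6.95
eef_pos: [569.8, 4.5, 77.9]
eef_rot: [-0.044, 0.999, 0.0, -0.0]
wrist_force: [-0.1, -0.2, -0.7]
gripper_width: 55.0
grasp_force: 0.0
```

```bash
python3 - <<'E'
from h import *
to([570,5,97],5)
d=get_image("wrist");P=cloud(d);X,Y,Z=P[...,0],P[...,1],P[...,2]
S=cv2.cvtColor(d["img"],cv2.COLOR_RGB2HSV)[...,1]
m=(Z>3)&(Z<60)&(X>480)&(X<660)&(abs(Y-5)<90)&(S<60)&(d["img"].min(-1)>130)
print(m.sum(),cv2.minAreaRect(P[m][:,:2].astype(np.float32)),np.percentile(Z[m],[5,50,95]),P[m].min(0),P[m].max(0))
save(d,"w2.png")
E
```

```text
t 6.95 tcp [569.8   4.5  77.9] shift now-axes [-0.0002  0.0005 -0.0004] shift after turn [-0.0002  0.0005 -0.0004] turn [ 0.     -0.0003  0.    ] F [-0.1 -0.2 -0.7] w 55.0
16347 ((565.70068359375, 11.746601104736328), (117.31878662109375, 133.57594299316406), 5.039538383483887) [3.55499293 4.94610198 6.85340544] [502.76097882 -59.28850638   3.00007341] [625.81032086  80.66365095  45.874254  ]
```

View pics/w2.png

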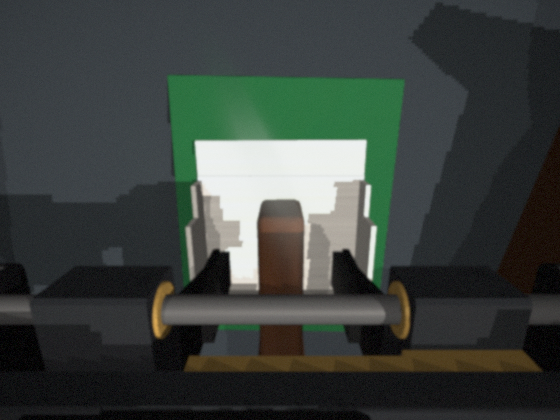

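The bar sits centred between the fingers at (281,250), the scoop lies flat and square to the tool, and the lip edge is at row 141. Now I'll close fully before lifting.

>>> {"name": "play_rows", "arguments": {
  "series": "0 0 0 0 0 0; 0 0 0 0 0 0; 0 0 0 0 0 0; 0 0 0 0 0 0; 0 0 0 0 0 0",
  "hand": 1,
  "force": 55
}}

```text
time_s: 7.62
eef_pos: [570.0, 4.5, 78.6]
eef_rot: [-0.044, 0.999, 0.0, 0.0]
wrist_force: [0.3, 0.1, 0.3]
gripper_width: 19.3
grasp_force: 55.0
```

>>> {"name": "play_rows", "arguments": {
  "series": "0 0 0 0 0 0; 0 0 0 0 0 0"
}}

```text
time_s: 7.88
eef_pos: [570.0, 4.5, 78.6]
eef_rot: [-0.044, 0.999, 0.0, 0.0]
wrist_force: [-0.5, -0.4, 1.3]
gripper_width: 19.6
grasp_force: 55.0
```

>>> {"name": "play_rows", "arguments": {
  "series": "0 0 -0.01 0 0 0; 0 0 -0.02 0 0 0; 0 0 -0.03 0 0 0; 0 0 -0.02 0 0 0; 0 0 0 0 0 0"
}}

```text
time_s: 8.5
eef_pos: [570.8, 4.4, 160.1]
eef_rot: [-0.044, 0.999, 0.0, 0.001]
wrist_force: [-0.7, 0.3, -3.3]
gripper_width: 19.7
grasp_force: 55.0
```

```bash
python3 - <<'E'
from h import *
to([630,-293,175],-3.2)
d=get_image("wrist");P=cloud(d);col=P[100:200:4,280];print(col.round(0).tolist())
E
```

```text
t 8.5 tcp [570.8   4.4 160.1] shift now-axes [-0.0331 -0.3015  0.0038] shift after turn [-0.0757 -0.2937  0.0038] turn [0.0006 0.0028 0.143 ] F [-0.7  0.3 -3.3] w 19.7
[[480.0, -3.0, 1.0], [484.0, -2.0, 3.0], [487.0, -2.0, 2.0], [491.0, -2.0, 2.0], [490.0, -1.0, 321.0], [498.0, -1.0, 2.0], [501.0, -1.0, 2.0], [505.0, -0.0, 2.0], [509.0, -0.0, 2.0], [512.0, 0.0, 3.0], [509.0, 0.0, 85.0], [512.0, 0.0, 86.0], [515.0, 1.0, 86.0], [518.0, 1.0, 86.0], [520.0, 1.0, 85.0], [523.0, 1.0, 85.0], [526.0, 2.0, 86.0], [529.0, 2.0, 86.0], [532.0, 2.0, 85.0], [535.0, 2.0, 86.0], [538.0, 3.0, 85.0], [540.0, 3.0, 87.0], [543.0, 3.0, 86.0], [546.0, 3.0, 87.0], [549.0, 4.0, 88.0]]
```

Lip is 61 mm before the TCP and the underside 94 mm below the grip, so the grasp is true. On to the tray's open end.

>>> {"name": "play_rows", "arguments": {
  "series": "0 0 0 0 0 0.07; 0 -0.02 0 0 0 0.073; -0.012 -0.05 0 0 0 0; -0.013 -0.055 0 0 0 0; -0.013 -0.055 0 0 0 0"
}}

```text
time_s: 9.18
eef_pos: [598.7, -180.3, 157.8]
eef_rot: [0.029, 1.0, -0.0, -0.0]
wrist_force: [1.4, 0.4, -2.7]
gripper_width: 19.4
grasp_force: 55.0
```

>>> {"name": "play_rows", "arguments": {
  "series": "-0.013 -0.055 0 0 0 0; -0.013 -0.045 0 0 0 0; 0 -0.012 0 0 0 0; 0 0 0 0 0 0; 0 0 0 0 0 0"
}}

```text
time_s: 9.8
eef_pos: [619.2, -289.1, 158.2]
eef_rot: [0.027, 1.0, 0.001, -0.0]
wrist_force: [0.6, 0.5, -1.4]
gripper_width: 19.7
grasp_force: 55.0
```

```bash
python3 - <<'E'
from h import *
to([621,-294,102],-3.2)
d=get_image("wrist");save(d,"w3.png")
E
```

```text
t 9.8 tcp [ 619.2 -289.1  158.2] shift now-axes [-0.0021 -0.0049  0.0748] shift after turn [-0.0021 -0.0048  0.0749] turn [ 0.0012 -0.0003  0.0013] F [ 0.6  0.5 -1.4] w 19.7
```

View pics/w3.png

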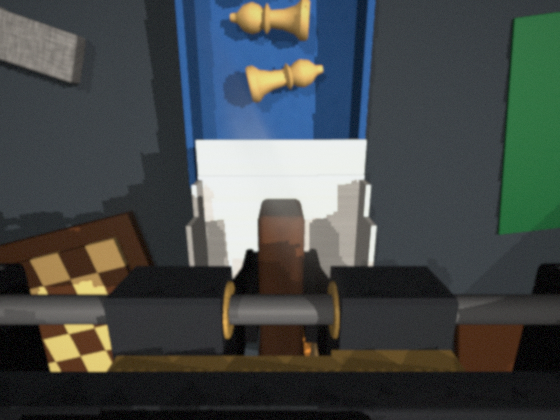

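The scoop is over the tray's open end and parallel with it: lip from (196,141) to (366,141), two bishops visible at (270,20) and (285,78). A quick check of the tray centreline from close by before lowering.

```bash
python3 - <<'E'
from h import *
d=get_image("wrist");P=cloud(d);X,Y,Z=P[...,0],P[...,1],P[...,2]
H=cv2.cvtColor(d["img"],cv2.COLOR_RGB2HSV);b=(H[...,0]>95)&(H[...,0]<125)&(H[...,1]>100)
for s in (-1,1):
    m=b&(Z>40)&(Z<48)&((Y+287)*s>50)&((Y+287)*s<90)
    f=np.polyfit(X[m],Y[m],1);print(m.sum(),f,np.polyval(f,[500,560,600]),X[m].min(),X[m].max())
m=b&(abs(Y+287)<50);print("floor",np.median(Z[m]))
m=(H[...,0]>12)&(H[...,0]<32)&(H[...,1]>60)&(Y>-350)&(Y<-220)&(Z>10)&(Z<40);print("front bishop max x",np.percentile(X[m],99))
E
```

```text
1517 [-5.74859953e-02 -3.27568397e+02] [-356.31139415 -359.76055387 -362.05999368] 455.5824109481106 594.9929493728614
1159 [-5.64278285e-02 -1.86813674e+02] [-215.02758856 -218.41325827 -220.67037141] 462.62561620756503 562.4843337921981
floor 5.2270729401790845
front bishop max x 524.6716748699791
```

>>> {"name": "play_rows", "arguments": {
  "series": "-0.002 -0.0035 0.02 0 0 0; 0 0 0.025 0 0 0; 0 0 0.02 0 0 0; 0 0 0.005 0 0 0; 0 0 0 0 0 0"
}}

```text
time_s: 10.52
eef_pos: [620.9, -294.3, 88.4]
eef_rot: [0.028, 1.0, 0.0, -0.0]
wrist_force: [-0.3, 0.2, -2.6]
gripper_width: 19.5
grasp_force: 55.0
```

```bash
python3 -c "
from h import *
to([621,-292.6,100],-3.26)"
```

```text
t 10.53 tcp [ 620.9 -294.3   88.4] shift now-axes [-0.      0.0017  0.0071] shift after turn [-0.      0.0017  0.0071] turn [ 0.     -0.0001  0.0012] F [-0.3  0.2 -2.6] w 19.5
```

>>> {"name": "play_rows", "arguments": {
  "series": "0 0.002 0.004 0 -0.015 0; 0 0 0.002 0 0 0; 0 0 0 0 0 0"
}}

```text
time_s: 10.9
eef_pos: [621.0, -292.2, 82.7]
eef_rot: [0.028, 1.0, -0.0, 0.008]
wrist_force: [-0.4, 0.4, -2.1]
gripper_width: 20.1
grasp_force: 55.0
```

>>> {"name": "play_rows", "arguments": {
  "series": "0 0 0.001 0 0 0; 0 0 0 0 0 0"
}}

```text
time_s: 11.15
eef_pos: [621.5, -292.4, 82.2]
eef_rot: [0.028, 1.0, -0.0, 0.008]
wrist_force: [0.9, 1.3, 2.5]
gripper_width: 19.5
grasp_force: 55.0
```

Light contact. I'll sweep in towards the end wall.

>>> {"name": "play_rows", "arguments": {
  "series": "0.015 0 0 0 0 0; 0.02 0 0 0 0 0; 0.02 0 0 0 0 0; 0.02 0 0 0 0 0; 0.02 0 0 0 0 0"
}}

```text
time_s: 11.78
eef_pos: [528.8, -287.8, 82.7]
eef_rot: [0.028, 1.0, -0.001, 0.011]
wrist_force: [6.9, -1.4, 11.3]
gripper_width: 19.9
grasp_force: 55.0
```

```bash
python3 - <<'E'
from h import *
to([621-155,-292.6+8.8,100],-3.26)
d=get_image("wrist");save(d,"w4.png")
E
```

```text
t 11.78 tcp [ 528.8 -287.8   82.7] shift now-axes [ 0.063   0.0005 -0.0001] shift after turn [0.063  0.0004 0.0014] turn [-0.0018  0.0224  0.0017] F [ 6.9 -1.4 11.3] w 19.9
```

View pics/w4.png

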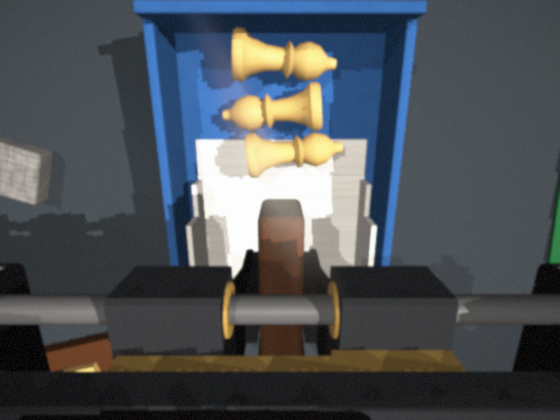

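The nearest bishop at (293,150) is already over the lip (row 141). The other two are at (270,108) and (283,60), against the end wall. Continue.

>>> {"name": "play_rows", "arguments": {
  "series": "0.012 0 0 0 0 0; 0.015 0 0 0 0 0; 0.015 0 0 0 0 0; 0.012 0 0 0 0 0; 0 0 0 0 0 0"
}}

```text
time_s: 12.45
eef_pos: [475.4, -285.5, 82.4]
eef_rot: [0.028, 1.0, -0.001, 0.012]
wrist_force: [6.4, -1.5, 12.9]
gripper_width: 19.7
grasp_force: 55.0
```

```bash
python3 - <<'E'
from h import *
to([621-157,-292.6+8.9,100],-3.26)
d=get_image("wrist");save(d,"w5.png")
E
```

```text
t 12.45 tcp [ 475.4 -285.5   82.4] shift now-axes [0.0115 0.0011 0.0009] shift after turn [0.0115 0.0011 0.0011] turn [-0.0023  0.0235  0.0009] F [ 6.4 -1.5 12.9] w 19.7
```

View pics/w5.png

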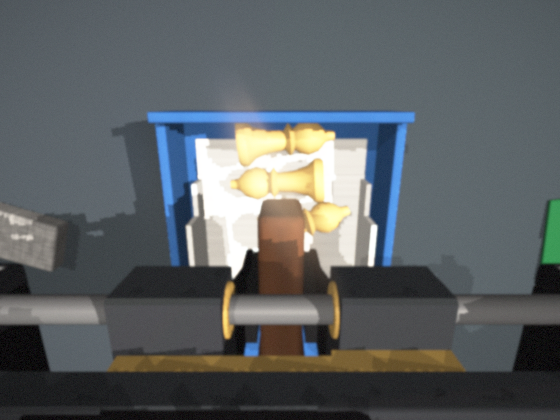

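Two bishops are in the pan ((280,182), (325,217)). The last, at (285,142), is right at the lip. Push on to the wall.

>>> {"name": "play_rows", "arguments": {
  "series": "0.008 0.001 0 0 0 0; 0.005 0 0 0 0 0; 0.002 0 0 0 0 0; 0 0 0 0 0 0"
}}

```text
time_s: 13.0
eef_pos: [462.2, -283.7, 82.7]
eef_rot: [0.028, 1.0, -0.002, 0.013]
wrist_force: [9.6, -1.4, 14.7]
gripper_width: 19.7
grasp_force: 55.0
```

```bash
python3 - <<'E'
from h import *
to([621-160,-292.6+9,100],-3.26)
d=get_image("wrist");P=cloud(d);X,Y,Z=P[...,0],P[...,1],P[...,2];H=cv2.cvtColor(d["img"],cv2.COLOR_RGB2HSV)
m=(H[...,0]>12)&(H[...,0]<32)&(H[...,1]>60)&(Y>-350)&(Y<-220)&(Z>8)&(Z<45)
n,l,st,c=cv2.connectedComponentsWithStats(m.astype(np.uint8))
for i in range(1,n):
    if st[i,4]>300: print(c[i].round(),P[l==i].mean(0).round(1),np.percentile(X[l==i],[2,98]).round(1),Z[l==i].max().round(1))
b=(H[...,0]>95)&(H[...,0]<125)&(H[...,1]>100)&(Z>48)&(Z<60)&(abs(Y+287)<50);print("endwall",b.sum(),np.percentile(X[b],[5,50,95]))
E
```

```text
t 13.0 tcp [ 462.2 -283.7   82.7] shift now-axes [0.0013 0.     0.0014] shift after turn [ 0.0012 -0.      0.0014] turn [-0.0029  0.0259  0.0017] F [ 9.6 -1.4 14.7] w 19.7
[293. 190.] [ 433.5 -271.8   28.5] [405.5 471.1] 40.0
endwall 1720 [392.86900556 397.02648105 401.25671404]
```

The lip is at about 402 mm, the end wall's inner face at about 401, and the rearmost piece is over the pan. Now I tilt the mouth up along the wall.

>>> {"name": "play_rows", "arguments": {
  "series": "-0.005 0 -0.005 0 0.087 0; -0.006 0 -0.006 0 0.087 0; -0.0055 0 -0.0065 0 0.087 0; -0.005 0 -0.007 0 0.087 0; -0.0045 0 -0.007 0 0.087 0"
}}

```text
time_s: 13.68
eef_pos: [488.6, -283.8, 106.0]
eef_rot: [0.027, 0.977, 0.006, -0.21]
wrist_force: [1.6, 0.8, -2.8]
gripper_width: 19.6
grasp_force: 55.0
```

>>> {"name": "play_rows", "arguments": {
  "series": "0 0 0 0 0 0; 0 0 0 0 0 0"
}}

```text
time_s: 13.92
eef_pos: [487.5, -284.3, 105.7]
eef_rot: [0.028, 0.978, 0.006, -0.208]
wrist_force: [-0.5, -0.2, -3.6]
gripper_width: 19.4
grasp_force: 55.0
```

```bash
python3 - <<'E'
from h import *
to([490,-284,200],-3.26,22)
d=get_image("wrist");save(d,"w6.png")
E
```

```text
t 13.93 tcp [ 487.5 -284.3  105.7] shift now-axes [ 0.0355  0.0005 -0.0685] shift after turn [ 0.033   0.0005 -0.0697] turn [-0.0003 -0.035   0.0001] F [-0.5 -0.2 -3.6] w 19.4
```

View pics/w6.png

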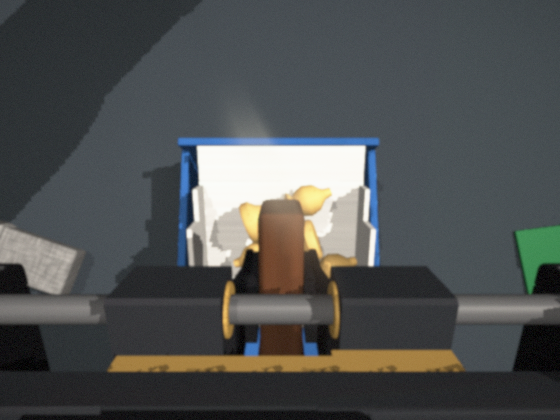

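All three bishops lie in the pan against its rear ((320,195), (250,220), (335,262)) and the tray behind is empty. Lift, keeping the tilt.

>>> {"name": "play_rows", "arguments": {
  "series": "0.006 0 -0.014 0 0 0; 0.01 0 -0.023 0 0 0; 0.012 0 -0.027 0 0 0; 0.012 0 -0.027 0 0 0; 0.008 0 -0.018 0 0 0"
}}

```text
time_s: 14.6
eef_pos: [488.7, -284.3, 227.7]
eef_rot: [0.028, 0.978, 0.006, -0.207]
wrist_force: [-0.7, 0.5, -3.2]
gripper_width: 19.5
grasp_force: 55.0
```

```bash
cat >> h.py <<'E'
def lipto(bx,z,pitch,yaw=-6.3,by=0):
    Rs=R.from_euler("ZY",[yaw,pitch],degrees=True)
    lip=np.r_[R.from_euler("Z",-6.3,degrees=True).apply([bx,by,0])[:2]+[536.5,282.5],z]
    g=lip+Rs.apply([60,0,94]);print("grip",g.round(1));to(g,yaw,pitch)
E
python3 - <<'E'
from h import *
lipto(-40,180,24)
E
```

```text
grip [589.2 276.7 241.5]
t 14.6 tcp [ 488.7 -284.3  227.7] shift now-axes [-0.0571  0.5662 -0.0219] shift after turn [-0.0294  0.5687 -0.0095] turn [-0.0221  0.0021  0.0488] F [-0.7  0.5 -3.2] w 19.5
```

>>> {"name": "play_rows", "arguments": {
  "series": "0 0.012 -0.002 -0.004 0 0.01; -0.003 0.025 -0.002 -0.006 0 0.013; -0.004 0.038 -0.002 -0.006 0 0.013; -0.005 0.05 -0.002 -0.006 0 0.012; -0.005 0.055 -0.002 0 0 0"
}}

```text
time_s: 15.22
eef_pos: [523.9, -104.4, 226.3]
eef_rot: [0.054, 0.976, 0.012, -0.209]
wrist_force: [0.1, 0.2, -4.0]
gripper_width: 19.8
grasp_force: 55.0
```

>>> {"name": "play_rows", "arguments": {
  "series": "-0.004 0.055 -0.002 0 0 0; -0.004 0.055 -0.002 0 0 0; -0.004 0.055 0 0 0 0; -0.003 0.055 0 0 0 0; -0.003 0.05 0 0 0 0"
}}

```text
time_s: 15.85
eef_pos: [570.8, 163.1, 222.6]
eef_rot: [0.053, 0.976, 0.011, -0.209]
wrist_force: [0.9, -1.1, -2.4]
gripper_width: 19.5
grasp_force: 55.0
```

```bash
python3 - <<'E'
from h import *
print(observe()["joint_positions"].round(2));lipto(-40,180,24)
E
```

```text
[-0.54  0.61  0.44  1.2  -0.35  1.8   1.34]
grip [589.2 276.7 241.5]
t 15.85 tcp [570.8 163.1 222.6] shift now-axes [ 0.0021  0.115  -0.001 ] shift after turn [ 0.0023  0.115  -0.001 ] turn [-0.0005 -0.0031  0.0021] F [ 0.9 -1.1 -2.4] w 19.5
```

>>> {"name": "play_rows", "arguments": {
  "series": "0 0.042 0 0 0 0; 0 0.03 0 0 0 0; 0 0.02 0 0 0 0; 0 0.01 0 0 0 0; 0 0 0 0 0 0"
}}

```text
time_s: 16.48
eef_pos: [582.6, 261.3, 223.5]
eef_rot: [0.053, 0.977, 0.011, -0.208]
wrist_force: [-0.8, -0.6, -3.8]
gripper_width: 19.6
grasp_force: 55.0
```

```bash
python3 - <<'E'
from h import *
print(observe()["joint_positions"].round(2));lipto(-40,180,24);lipto(-40,140,0);lipto(-45,120,-25);lipto(-45,120,-50)
d=get_image("wrist");e=get_image("scene");cv2.imwrite("pics/w7.png",np.hstack([d["img"][...,::-1][100:350,100:460],e["img"][...,::-1][40:290,150:510]]))
E
```

```text
[-0.61  0.7   0.41  1.05 -0.41  1.83  1.2 ]
grip [589.2 276.7 241.5]
t 16.48 tcp [582.6 261.3 223.5] shift now-axes [0.0028 0.016  0.0003] shift after turn [0.0029 0.016  0.0003] turn [-0.0005 -0.0014  0.0012] F [-0.8 -0.6 -3.8] w 19.6
grip [556.4 280.3 234. ]
t 16.48 tcp [582.6 261.3 223.5] shift now-axes [0.0224 0.0161 0.0189] shift after turn [0.0282 0.016  0.0082] turn [-2.000e-04 -4.203e-01  1.200e-03] F [-0.8 -0.6 -3.8] w 19.6
grip [506.3 285.8 230.6]
t 16.48 tcp [582.6 261.3 223.5] shift now-axes [0.0604 0.0161 0.0378] shift after turn [ 0.0682  0.016  -0.0209] turn [ 1.000e-04 -8.566e-01  1.300e-03] F [-0.8 -0.6 -3.8] w 19.6
grip [458.5 291.1 226.4]
t 16.48 tcp [582.6 261.3 223.5] shift now-axes [0.0988 0.0162 0.0541] shift after turn [ 0.0791  0.016  -0.0802] turn [ 4.000e-04 -1.293e+00  1.300e-03] F [-0.8 -0.6 -3.8] w 19.6
```

View pics/w7.png

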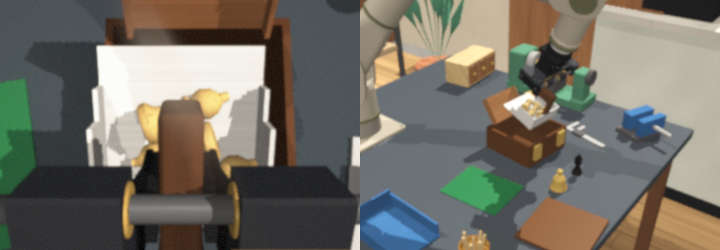

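The pan is above the box with three bishops at its rear ((150,125), (210,105), (235,165) in the left half) and the chute ahead of the mouth. I'll shift over and level it out.

>>> {"name": "play_rows", "arguments": {
  "series": "0 0.008 0 0 0 0; 0 0.008 0 0 0 0; 0.007 0 0.006 0 -0.14 0; 0.008 0 0.005 0 -0.14 0; 0.009 0 0.003 0 -0.14 0"
}}

```text
time_s: 17.2
eef_pos: [557.1, 281.0, 217.2]
eef_rot: [0.054, 0.999, 0.001, 0.002]
wrist_force: [-0.2, 0.4, -2.1]
gripper_width: 20.2
grasp_force: 55.0
```

```bash
python3 - <<'E'
from h import *
lipto(-45,125,-25)
E
```

```text
grip [506.3 285.8 235.6]
t 17.2 tcp [557.1 281.  217.2] shift now-axes [ 0.0431 -0.0007 -0.0016] shift after turn [ 0.0384 -0.0008 -0.0195] turn [ 0.0023 -0.4319  0.0016] F [-0.2  0.4 -2.1] w 20.2
```

>>> {"name": "play_rows", "arguments": {
  "series": "0.0144 0 0 0 -0.144 0; 0.0142 0 -0.002 0 -0.144 0; 0.0138 0 -0.004 0 -0.144 0; 0 0 0 0 0 0; 0 0 0 0 0 0"
}}

```text
time_s: 17.82
eef_pos: [514.7, 285.4, 217.5]
eef_rot: [0.053, 0.975, -0.011, 0.214]
wrist_force: [0.7, 0.4, -2.3]
gripper_width: 19.5
grasp_force: 55.0
```

```bash
python3 - <<'E'
from h import *
print(observe()["joint_positions"].round(2));lipto(-45,120,-50)
E
```

```text
[-1.22  0.01  0.44  1.91  0.39  0.97  0.5 ]
grip [458.5 291.1 226.4]
t 17.82 tcp [514.7 285.4 217.5] shift now-axes [ 0.0396 -0.0004 -0.0148] shift after turn [ 0.0295 -0.0004 -0.0303] turn [ 2.200e-03 -4.416e-01 -1.000e-04] F [ 0.7  0.4 -2.3] w 19.5
```

>>> {"name": "play_rows", "arguments": {
  "series": "0.0137 0 -0.005 0 -0.147 0; 0.0125 0 -0.0075 0 -0.147 0; 0.011 0 -0.009 0 -0.147 0; 0 0 0 0 0 0; 0 0 0 0 0 0"
}}

```text
time_s: 18.45
eef_pos: [472.7, 289.3, 214.9]
eef_rot: [0.051, 0.905, -0.023, 0.421]
wrist_force: [0.3, -0.3, -1.6]
gripper_width: 19.8
grasp_force: 55.0
```

```bash
python3 - <<'E'
from h import *
print(observe()["joint_positions"].round(2));lipto(-45,120,-50)
d=get_image("wrist");e=get_image("top");cv2.imwrite("pics/w8.png",np.hstack([cv2.resize(d["img"][...,::-1],(400,300)),cv2.resize(e["img"][...,::-1][170:275,130:270],(400,300))]))
E
```

```text
[-1.34 -0.1   0.21  2.23  1.08  0.99 -0.29]
grip [458.5 291.1 226.4]
t 18.45 tcp [472.7 289.3 214.9] shift now-axes [0.0003 0.0002 0.0004] shift after turn [0.0003 0.0002 0.0004] turn [-0.0008 -0.0015 -0.0013] F [ 0.3 -0.3 -1.6] w 19.8
```

View pics/w8.png

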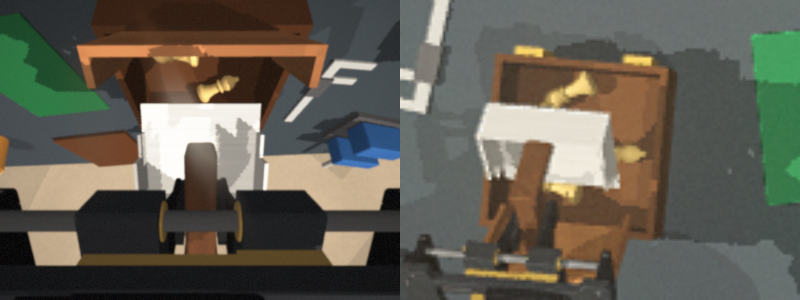

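The right half shows all three bishops in the box, at (565,90), (630,153) and (562,190). The pan is empty. I'll raise the scoop and level it. No more pictures from here: I've used the viewing budget, going one over (11), so the remaining checks are numeric.

>>> {"name": "play_rows", "arguments": {
  "series": "-0.015 0 -0.012 0 0 0; -0.023 0 -0.02 0 0 0; -0.016 0 0.004 0 0.147 0; -0.016 0 0.003 0 0.147 0; -0.016 0 0.002 0 0.147 0"
}}

```text
time_s: 19.18
eef_pos: [514.4, 284.9, 291.5]
eef_rot: [0.053, 0.976, -0.009, 0.212]
wrist_force: [-0.1, 0.0, -3.7]
gripper_width: 19.6
grasp_force: 55.0
```

>>> {"name": "play_rows", "arguments": {
  "series": "-0.015 0 0 0 0.147 0; -0.015 0 0 0 0.147 0; -0.012 0 0 0 0.147 0; 0 0 0 0 0 0; 0 0 0 0 0 0"
}}

```text
time_s: 19.8
eef_pos: [553.3, 280.3, 301.7]
eef_rot: [0.055, 0.998, 0.0, -0.003]
wrist_force: [-0.9, 0.6, -2.0]
gripper_width: 20.0
grasp_force: 55.0
```

```bash
python3 - <<'E'
from h import *
print(observe()["joint_positions"].round(2));to([566,5.8,190],4.5)
d=get_image("top");P=cloud(d);X,Y,Z=P[...,0],P[...,1],P[...,2];H=cv2.cvtColor(d["img"],cv2.COLOR_RGB2HSV)
m=((H[...,0]>17)&(H[...,0]<32)&(H[...,1]>60)&(H[...,2]>120)&(abs(X-536)<100)&(abs(Y-282)<100)&(Z>5)&(Z<70)).astype(np.uint8)
n,l,st,c=cv2.connectedComponentsWithStats(m)
for i in range(1,n):
    if st[i,4]>15: print(st[i,4],P[l==i].mean(0).round())
m=(H[...,0]>50)&(H[...,0]<85)&(H[...,1]>120)&(abs(X-566)<130)&(abs(Y)<110)&(Z<30);print(cv2.minAreaRect(P[m][:,:2].astype(np.float32)))
E
```

```text
[-1.04  0.34  0.67  1.37 -0.21  1.51  1.08]
t 19.8 tcp [553.3 280.3 301.7] shift now-axes [-0.0435 -0.2715  0.1299] shift after turn [ 0.0089 -0.2746  0.1304] turn [ 0.0012 -0.0069 -0.1879] F [-0.9  0.6 -2. ] w 20.0
70 [556. 234.  27.]
53 [484. 312.  31.]
((566.0582275390625, 5.7590179443359375), (199.29808044433594, 159.45599365234375), 4.083771705627441)
```

Two bishops are visible and the arm hides the rest of the box. I'll carry the scoop to the mat and recheck on arrival.

>>> {"name": "play_rows", "arguments": {
  "series": "0 -0.01 0 0 0 -0.09; 0 -0.03 0 0 -0.007 -0.098; 0.002 -0.05 0.005 0 0 0; 0.002 -0.055 0.005 0 0 0; 0.002 -0.055 0.01 0 0 0"
}}

```text
time_s: 20.48
eef_pos: [557.0, 80.3, 282.4]
eef_rot: [-0.041, 0.999, 0.002, 0.001]
wrist_force: [1.1, -0.1, -2.2]
gripper_width: 19.7
grasp_force: 55.0
```

>>> {"name": "play_rows", "arguments": {
  "series": "0.002 -0.045 0.02 0 0 0; 0.001 -0.025 0.03 0 0 0; 0 0 0.02 0 0 0; 0 0 0.01 0 0 0; 0 0 0 0 0 0"
}}

```text
time_s: 21.1
eef_pos: [559.7, 12.2, 201.3]
eef_rot: [-0.041, 0.999, 0.001, -0.001]
wrist_force: [-0.3, 0.1, -1.6]
gripper_width: 19.4
grasp_force: 55.0
```

```bash
python3 - <<'E'
from h import *
to([566,5.8,97],4.1)
d=get_image("top");P=cloud(d);X,Y,Z=P[...,0],P[...,1],P[...,2];H=cv2.cvtColor(d["img"],cv2.COLOR_RGB2HSV)
m=((H[...,0]>17)&(H[...,0]<32)&(H[...,1]>60)&(H[...,2]>120)&(abs(X-536)<100)&(abs(Y-282)<100)&(Z>5)&(Z<75)).astype(np.uint8)
n,l,st,c=cv2.connectedComponentsWithStats(m)
for i in range(1,n):
    if st[i,4]>15: print(st[i,4],c[i].round(),P[l==i].mean(0).round())
m=(H[...,0]>17)&(H[...,0]<32)&(H[...,1]>60)&(H[...,2]>120)&(abs(X-500)<110)&(abs(Y+287)<70);print("tray yellow",m.sum())
E
```

```text
t 21.1 tcp [559.7  12.2 201.3] shift now-axes [-0.0059 -0.0072  0.123 ] shift after turn [-0.0059 -0.0068  0.123 ] turn [ 0.0029 -0.0011  0.0099] F [-0.3  0.1 -1.6] w 19.4
112 [189. 202.] [597. 298.  28.]
113 [206. 212.] [561. 245.  28.]
100 [184. 235.] [490. 317.  29.]
tray yellow 0
```

Three bishops are in the box, each blob about 110 px at z of about 28, and the tray is empty. Lower the scoop onto the mat.

>>> {"name": "play_rows", "arguments": {
  "series": "-0.003 -0.003 0.03 0 0 0.01; -0.003 -0.003 0.04 0 0 0; 0 0 0.03 0 0 0; 0 0 0.012 0 0 0; 0 0 0 0 0 0"
}}

```text
time_s: 21.78
eef_pos: [566.4, 6.1, 89.4]
eef_rot: [-0.035, 0.999, 0.001, -0.001]
wrist_force: [-0.2, 0.1, -1.5]
gripper_width: 19.2
grasp_force: 55.0
```

>>> {"name": "play_rows", "arguments": {
  "series": "0 0 0.004 0 0 0; 0 0 0.004 0 0 0; 0 0 0.003 0 0 0; 0 0 0 0 0 0"
}}

```text
time_s: 22.28
eef_pos: [568.5, 6.1, 79.8]
eef_rot: [-0.035, 0.999, 0.001, 0.002]
wrist_force: [2.9, 1.9, 9.6]
gripper_width: 19.6
grasp_force: 55.0
```

```bash
python3 -c "
from h import *
to([566,5.8,97],4.1)"
```

```text
t 22.27 tcp [568.5   6.1  79.8] shift now-axes [ 0.0025 -0.0001  0.0015] shift after turn [ 0.0025 -0.0001  0.0015] turn [ 0.0025  0.0031 -0.0018] F [2.9 1.9 9.6] w 19.6
```

Landed at z of about 80. Release, wait, then rise clear.

>>> {"name": "play_rows", "arguments": {
  "series": "0 0 0 0 0 0; 0 0 0 0 0 0; 0 0 0 0 0 0; 0 0 0 0 0 0; 0 0 0 0 0 0",
  "hand": -0.3
}}

```text
time_s: 22.9
eef_pos: [566.1, 5.7, 77.8]
eef_rot: [-0.035, 0.999, 0.001, -0.001]
wrist_force: [-0.7, -0.4, -0.3]
gripper_width: 54.7
grasp_force: 0.0
```

>>> {"name": "play_rows", "arguments": {
  "series": "0 0 0 0 0 0; 0 0 -0.02 0 0 0; 0 0 -0.04 0 0 0; 0 0 -0.05 0 0 0; 0 0 -0.05 0 0 0"
}}

```text
time_s: 23.52
eef_pos: [566.4, 5.0, 240.9]
eef_rot: [-0.034, 0.999, 0.001, -0.0]
wrist_force: [0.7, 1.0, -0.7]
gripper_width: 56.8
grasp_force: 0.0
```

>>> {"name": "play_rows", "arguments": {
  "series": "0 0 -0.03 0 0 0; 0 0 0 0 0 0; 0 0 0 0 0 0"
}}

```text
time_s: 23.9
eef_pos: [566.2, 5.3, 267.9]
eef_rot: [-0.035, 0.999, 0.001, -0.001]
wrist_force: [-0.1, -0.3, -0.8]
gripper_width: 56.3
grasp_force: 0.0
```

```bash
python3 - <<'E'
from h import *
to([566,5.8,97],4.1)
d=get_image("wrist");P=cloud(d);X,Y,Z=P[...,0],P[...,1],P[...,2];H=cv2.cvtColor(d["img"],cv2.COLOR_RGB2HSV)
m=(Z>105)&(Z<120)&(X>500)&(X<650)&(abs(Y)<70);print("bar",cv2.minAreaRect(P[m][:,:2].astype(np.float32)),np.median(Z[m]))
m=(Z>2)&(Z<12)&(abs(X-560)<90)&(abs(Y-5)<90)&(H[...,1]<60)&(H[...,2]>140)
q=P[m];A=np.c_[q[:,:2],np.ones(len(q))];print("pan",len(q),np.percentile(q[:,0],[1,99]),np.percentile(q[:,1],[1,99]),np.median(q[:,2]),"slope",np.linalg.lstsq(A,q[:,2],rcond=None)[0][:2])
t=get_image("top");a=np.load("t0.npz")
df=np.abs(t["img"].astype(int)-a["img"]).max(-1)
for n,r in dict(wax=(100,128,258,285),weight=(222,245,146,168),pegcup=(342,374,130,162),ebony=(195,212,146,164),brush=(415,470,220,255),call=(115,155,155,212)).items(): print(n,(df[r[2]:r[3],r[0]:r[1]]>60).sum())
E
```

```text
t 23.9 tcp [566.2   5.3 267.9] shift now-axes [-2.000e-04  1.000e-04  1.896e-01] shift after turn [0.0002 0.0005 0.1896] turn [ 0.0021 -0.0019 -0.0023] F [-0.1 -0.3 -0.8] w 56.3
bar ((577.8117065429688, 8.181509971618652), (97.97904968261719, 25.39836883544922), 4.178852558135986) 112.00703674222515
pan 7014 [506.29651791 629.94849358] [-54.85988558  66.976672  ] 4.8961428201672845 slope [ 0.01086098 -0.00024653]
wax 0
weight 0
pegcup 0
ebony 0
brush 355
call 0
```

Scoop flat and central, gripper clear. Brush pixels differ, so I'll check that it isn't only a shadow, then hand in.

```bash
python3 - <<'E'
from h import *
P0=np.load("t0.npz")["P"];P1=cloud(get_image("top"));c=[]
for P in(P0,P1):
    Q=P[215:258,405:475].reshape(-1,3);k=(Q[:,2]>9)&(Q[:,2]<40);c.append(np.median(Q[k],0));print(k.sum(),c[-1].round(1))
if np.linalg.norm((c[0]-c[1])[:2])<8: print(sign_off())
E
```

```text
783 [ 462.6 -552.5   18.9]
770 [ 462.5 -550.5   19.1]
the job is handed in; nothing more can be done
None
```

The job is handed in at about 24 s of the 61 s: all three bishops are in the walnut box, the scoop lies flat and released in the middle of its mat, and no bystander shows movement (the brush within 2 mm), though I viewed 11 pictures where 10 were allowed.

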